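# Clamp the tip box in the sprung bench holder

## Task

Open the sprung holder by pushing its red finger cup away from you and then sideways to the left so that its stud catches in the holding notch and the blue jaw stays open by itself. Slide the blue tip box along the bench into the bay until it is fully home against the end stop, then free the cup from its notch so that the jaw springs back and clamps the box square against the fence. Keep the box upright on the bench and do not disturb the other things.

Things in the scene. Friction and masses are not known exactly. Their poses are not given: they have to be found in the camera images.
- clamp: Aluminium holder bolted to the bench, 200 x 345 mm. Origin: on the bench, where the centre of a fully home, clamped tip box lies. Its x points away from the robot, y to the left, yaw 0.05 to 0.4 rad; all offsets in these texts are in this frame, in mm. The bay has the bench as floor and is open towards -y: the box slides in along +y. Base plate 6 thick: x -55 to 125, y 76 to 240.
- fence_face (a point): Middle of the bay-side face of the fixed near fence, at x -39, y 0, z 16. The fence is 32 high, y -75 to +59; a flare at its -y end spreads outward to x -56, y -106.
- stop_face (a point): On the face of the fixed end stop that the box's end meets: x -20, y 59, z 30. The stop is 55 high, x -49 to +8.
- jaw_face (a point): Middle of the black pad of the blue sprung jaw, which is the far side of the bay: y 0, z 25, x = 20 + jaw travel. The jaw is 40 high, y -59 to +62, with a flare at its -y end that spreads outward by 17, to y -90. Behind it spring barrels and a rail 45 high, x 93 to 128, y -65 to 165.
- jaw (a joint): Slide of the blue jaw along the holder's +x, in m. 0 = fully shut (bay too narrow for the box), 0.019 = shut on the box, about 0.038 = held open in the notch, 0.054 = end of travel. A spring drives it back to 0: 6 N at 0, 14 N at 0.046. The red finger cup rides on it.
- handle (a joint): Slide of the red finger cup on the jaw along the holder's +y (left), in m, 0 to 0.024; nearly free (under 1 N, light spring to 0). 0: stud in the straight channel; 0.019 or more: stud beside the notch. It can pass the tooth between them, either way, only with the jaw at 0.046 or more. In the notch the spring pulls the stud back behind the tooth, jaw at about 0.038.
- cup (a point): Top side of the red finger cup's floor, at its centre: z 39; x 26, y 115 with both joints at 0; moves with both. Open above and towards -x. Inner face of the back wall is 5 mm in +x of here, of the side walls 30 mm either way in y (they reach 35 mm in -x). Walls 45 high over the floor, 5 to 6 thick. Closed fingertips fit in and can push it in +x and either way in y.
- stud_top (a point): Top of the red stud (10 mm thick), which is fixed to the cup and pokes up through the J slot of the steel latch plate: x 30, y 190, z 60 with both joints at 0. Plate: top at z 50, x 0 to 115, y 168 to 240.
- notch (a point): Where the stud's axis lies when it is held in the notch, at the plate's top: x 68, y 211, z 50 (fixed).
- tip_box: Blue pipette tip box with a clear lid that does not open; body 78 (x) x 118 (y) x 83 mm high, 3 mm lips on the 118 mm sides near the lid seam; about 0.3 kg. Origin: centre of its underside; z up. It stands to the right of the holder's mouth, its y roughly along the holder's y. Too wide to grasp; push it on its end or sides.
- wash_bottle: Bystander: white wash bottle with a red cap, 180 mm high, on the left. Origin at the centre of its underside.
- beaker: Bystander: clear beaker, 52 mm across, 69 mm high, on the left. Origin at the centre of its underside.
- brown_dropper: Bystander: brown dropper bottle, 98 mm high, back left. Origin at the centre of its underside.
- marker: Bystander: blue and white marker pen, 130 mm long, lying front right. Origin at the centre of its underside.
- tape: Bystander: green tape roll, 52 mm across, 19 mm high, behind, under the shelf. Origin at the centre of its underside.
- slides: Bystander: small blue box of slides, 30 x 82 x 28 mm, front left. Origin at the centre of its underside.

How it is judged (in metres and radians):
On the way, in this order (a step that is already met when the one before it is completed fails the run):
1. the jaw stays open by itself, its stud in the holding notch, with the robot off it (value of joint jaw between 0.034 and 0.042 m and value of joint handle above 0.0165 m and contact force between each of the fingers, the arm and clamp below 0.1 N), for 0.3 s.
2. the box is fully in the bay while the jaw is still held open (value of joint jaw above 0.034 m and y of tip_box in the frame of clamp above -0.007 m and x of tip_box in the frame of clamp between -0.008 and 0.027 m), for 0.2 s.
At the end, for the whole second after the job is handed in: The tip box stands upright and still on the bench in the bay, within 7 mm of the end stop, within 5 mm of the fence and square to it (0.06 rad), with the jaw out of its notch and shut on the box (jaw 0.013 to 0.025, handle below 0.012) (value of joint jaw between 0.013 and 0.025 m and value of joint handle below 0.012 m and y of tip_box in the frame of clamp between -0.007 and 0.004 m and x of tip_box in the frame of clamp between -0.005 and 0.005 m and angle between the y axis of tip_box and the y axis of clamp, either way round below 0.06 rad and angle between tip_box's own z axis and vertical below 0.06 rad and height (world z) of tip_box below 0.005 m and linear speed of tip_box below 0.02 m/s); the robot touches nothing.
It fails at once if the tip box is tipped or lifted (angle between tip_box's own z axis and vertical above 0.35 rad or height (world z) of tip_box above 0.04 m).
It fails at once if a bystander is disturbed (distance of any of wash_bottle, beaker, brown_dropper, tape, slides from where it was at the start of the episode above 0.02 m or distance of marker from where it was at the start of the episode above 0.03 m).
It also fails if it takes over 72 s, if anything falls off the work surface, if the arm or the gripper's body presses on something with over 40 N, if the wrist force passes 120 N, or if a joint passes its speed limit or range.

## Robot

A 7-joint arm with a two-finger parallel gripper is mounted at the origin on a cart in front of the work surface, level with it; the furniture and walls round the work are solid. World frame = base frame: x ahead of the robot, y to its left, z up, the work surface at z = 0. Lengths are in m, angles in degrees, forces in N, time in s.
With the tool pointing down it reaches from about 0.425 to 0.875 m from the base axis. Payload 4.7 kg.
Tool frame: the origin (TCP) lies on the centre line of the jaws, within the pads' length; the fingertips stand 14 mm ahead of it and the grasp point (between the pads) lies 5 mm behind it; z points along the fingers, y is the line along which they close (so a half turn about z gives the same grasp; the last joint's range is limited). The gripper opens to 87 mm and grips with 3 to 60 N. Pads are 19 mm wide; open, the fingers measure 117 mm over their backs; the gripper's body (75 mm by 190 mm) begins 51 mm behind the grasp point.
Start: joints at [75.808, 18.392, -4.016, 83.108, 1.295, 78.541, -3.26], TCP at [0.168, -0.628, 0.237] pointing down, gripper open.
Joint ranges: [-163.93, 163.93], [-17.29, 119.83], [-79.2, 71.16], [3.27, 140.29], [-89.18, 269.18], [5.43, 117.66], [-154.24, 154.24]. Speed limits (degrees/s): [147.25, 147.25, 180, 180, 180, 180, 180].

## Interface

Orientations are given as [roll, pitch, yaw] about the fixed x, y, z axes, in that order (R = Rz(yaw) Ry(pitch) Rx(roll)).
In Python, from rig import move_pose, move_l, set_joints, open_gripper, grasp, pause, ik, grab_frame, IKError, job_done, boxes_of, read_t, read_joints, read_dq, read_joint_torque, read_tool_pos, read_tool_rot, read_ft_force, read_torque, read_width, read_grasp_force gives the robot as it stands. The module is installed in compiled form; this text tells all that it offers. Calls block until the motion is done:
- move_pose(position, orientation): joint-space move of the TCP to a pose.
- move_l(position, rotation=None, v=0.15, until_force=None): straight line of the TCP; rotation=None keeps the orientation; v is the mean speed in m/s. With until_force (N) it stops when the force on the tool has changed by that much, and returns True; else False.
- set_joints(angles): joint-space move.
- open_gripper() and grasp(grip_force=None): open the fingers fully, or close them until they stop; grip_force is the grip in N (None keeps the last).
- pause(seconds).
- ik(position, orientation): joint angles nearest the present ones, or None.
- grab_frame(name): name is "scene" or "top" or "wrist"; returns a dict with "pixels" (400x640x3 uint8, blue, green, red), "K" (3x3 intrinsics, pixels), "world_from_camera" (4x4, takes a point from camera to world coordinates). Camera axes: x right, y up, looking along -z (the intrinsics and any distortion apply to the point x, -y, -z); pixel columns grow to the right and rows downward; lengths in m; the calibration is good to about 2 mm. A picture is of the moment at which its call begins. There is no depth.
A pose or a line that the arm cannot do raises IKError and nothing moves.
- job_done(): hands the job in; it is judged then, once.
Trained networks look in a picture, given as the dict that the camera call returned (one of the last four; its "shot" number tells which), for a name from the list of things; names that differ only in an ending like _2 or _b are one class to them, and where a whole thing is asked for, a point or a joint stands for the part that bears it (a point fixed in the world has none). Each returns a list of dicts, best first, with "conf" (0 to 1); they miss things now and then, are a little off and sometimes report something else, mostly with a low value. They report only what shows in the picture. A call takes as long as a camera call.
- boxes_of(label, picture): "location" ([row, column] in pixels, amid what is visible of it).
Readings, each from a call of its own:
- read_t(): time.
- read_joints(): joint angles.
- read_dq(): joint speeds.
- read_joint_torque(): joint torques, N m.
- read_tool_pos(): TCP position.
- read_tool_rot(): TCP orientation.
- read_ft_force(): force on the tool from outside, world axes, zero at the start.
- read_torque(): the same for the moment, N m.
- read_width(): finger opening in m.
- read_grasp_force(): force on a finger pad.
Only numpy, scipy, OpenCV 4.12 (cv2) and the standard library are available. Lean on these libraries where they do the work, as an engineer would, in place of code of your own. Each camera call takes 0.05 s, during which the arm holds its last target. There are 200 camera calls.

## Working session

There is one attempt and no reset: what is moved stays moved. The work goes in short steps, each a Python script; the robot and the scene stay as the last script left them, time stands still between calls to the robot, and variables do not carry over. Pictures are saved under pics/ and viewed, at most 11 in all, crops included, and the job is handed in when it is done.

```bash
mkdir -p pics; cat > h.py <<'E'
import numpy as np, cv2
from rig import *
def cam(f): return np.array(f["K"]),np.array(f["world_from_camera"]),np.array(f.get("dist",f.get("D",np.zeros(5))),float)
def proj(f,P):
    K,T,D=cam(f); P=np.atleast_2d(P); c=(P-T[:3,3])@T[:3,:3]; c=c*[1,-1,-1]
    return cv2.projectPoints(c.reshape(-1,1,3),np.zeros(3),np.zeros(3),K,D)[0].reshape(-1,2)
def unproj(f,rc,z):
    K,T,D=cam(f); u=cv2.undistortPoints(np.array([[[rc[1],rc[0]]]],float),K,D).ravel()
    d=T[:3,:3]@np.array([u[0],-u[1],-1]); o=T[:3,3]; return o+d*(z-o[2])/d[2]
E
python3 - <<'E'
from h import *
for n in ["scene","top"]:
    f=grab_frame(n); print(n,[k for k in f],np.round(f["world_from_camera"],3).tolist(),np.round(f["K"],1).tolist())
    cv2.imwrite(f"pics/{n}0.png",f["pixels"])
    for l,z in dict(stud_top=.06,cup=.045,jaw_face=.03,tip_box=.06,clamp=.02,notch=.05,fence_face=.016,stop_face=.03,wash_bottle=.09,beaker=.03,brown_dropper=.05,marker=.01,tape=.01,slides=.02).items():
        r=boxes_of(l,f)
        print(l,[(round(x["conf"],2),np.round(x["location"],0).tolist(),np.round(unproj(f,x["location"],z),3).tolist()) for x in r[:2]])
print(read_t())
E
```

```text
scene ['pixels', 'K', 'world_from_camera', 'shot'] [[-0.707, 0.322, -0.63, -0.468], [-0.708, -0.337, 0.621, 1.074], [-0.012, 0.885, 0.465, 0.78], [0.0, 0.0, 0.0, 1.0]] [[444.8, 0.0, 321.4], [0.0, 444.8, 201.0], [0.0, 0.0, 1.0]]
stud_top [(0.65, [228.0, 328.0], [0.366, 0.223, 0.06])]
cup [(0.65, [228.0, 325.0], [0.391, 0.213, 0.045])]
jaw_face [(0.71, [219.0, 331.0], [0.433, 0.144, 0.03])]
tip_box [(0.77, [194.0, 374.0], [0.409, -0.056, 0.06]), (0.26, [180.0, 340.0], [0.576, -0.056, 0.06])]
clamp [(0.57, [235.0, 319.0], [0.401, 0.229, 0.02]), (0.28, [275.0, 307.0], [0.275, 0.401, 0.02])]
notch [(0.92, [234.0, 323.0], [0.364, 0.25, 0.05])]
fence_face [(0.64, [237.0, 322.0], [0.391, 0.225, 0.016])]
stop_face []
wash_bottle [(0.87, [264.0, 233.0], [0.383, 0.566, 0.09])]
beaker [(0.59, [270.0, 256.0], [0.389, 0.493, 0.03])]
brown_dropper [(0.58, [262.0, 232.0], [0.443, 0.534, 0.05]), (0.41, [248.0, 216.0], [0.535, 0.525, 0.05])]
marker [(0.45, [201.0, 437.0], [0.269, -0.251, 0.01]), (0.35, [235.0, 323.0], [0.403, 0.209, 0.01])]
tape [(0.42, [181.0, 338.0], [0.651, -0.125, 0.01])]
slides [
[... 439 characters left out ...]
x [(0.96, [215.0, 398.0], [0.417, -0.092, 0.06]), (0.5, [172.0, 194.0], [0.534, 0.492, 0.06])]
clamp [(0.85, [221.0, 283.0], [0.401, 0.238, 0.02]), (0.72, [226.0, 288.0], [0.387, 0.221, 0.02])]
notch [(0.84, [224.0, 287.0], [0.388, 0.225, 0.05])]
fence_face [(0.57, [223.0, 285.0], [0.396, 0.233, 0.016])]
stop_face [(0.68, [220.0, 286.0], [0.402, 0.227, 0.03])]
wash_bottle [(0.87, [210.0, 168.0], [0.421, 0.546, 0.09])]
beaker [(0.65, [229.0, 189.0], [0.375, 0.504, 0.03])]
brown_dropper [(0.74, [174.0, 196.0], [0.533, 0.491, 0.05])]
marker [(0.44, [265.0, 458.0], [0.28, -0.273, 0.01])]
tape [(0.46, [145.0, 416.0], [0.644, -0.163, 0.01])]
slides [(0.6, [263.0, 227.0], [0.279, 0.393, 0.02])]
1.5
```

```bash
python3 - <<'E'
import cv2
a=cv2.imread('pics/top0.png')[100:300,140:480]
cv2.imwrite('pics/topc.png',cv2.resize(a,(796,468),interpolation=cv2.INTER_CUBIC))
b=cv2.imread('pics/scene0.png')[130:310,200:470]
cv2.imwrite('pics/scc.png',cv2.resize(b,(800,533),interpolation=cv2.INTER_CUBIC))
E
```

```text
(no output)
```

View pics/topc.png

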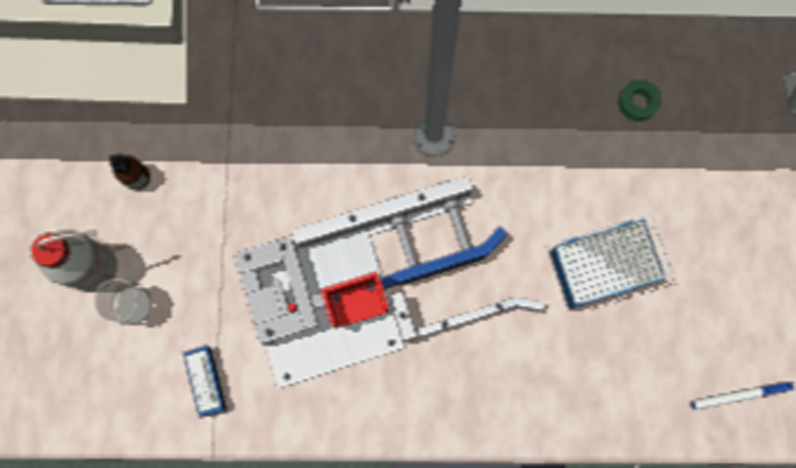

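View pics/scc.png

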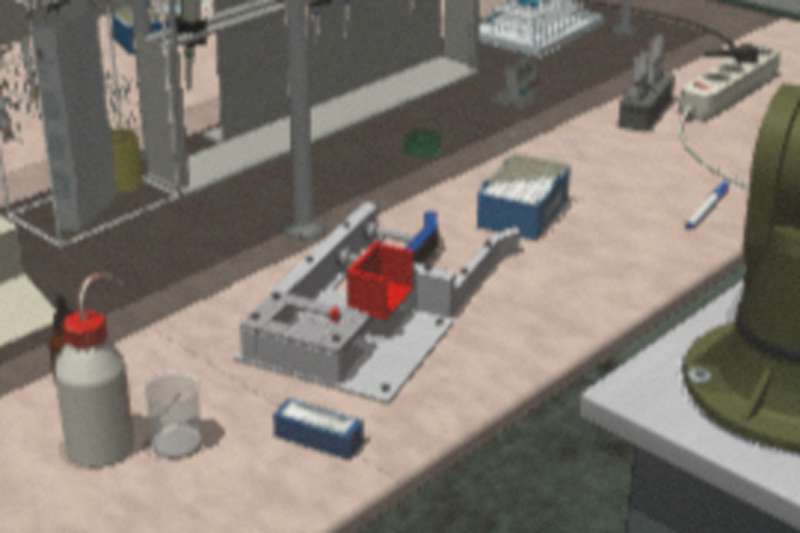

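The top crop shows the clamp centred, with the red cup at about (355,298) and the red stud at (292,307). The box is on the right with its lid corners near (552,245), (643,220), (665,283) and (570,306). The bystanders stand well clear. Next I'll fit the poses from these corners.

```bash
cat >> h.py <<'E'
from scipy.optimize import least_squares
def tf(p,P):
    P=np.atleast_2d(np.array(P,float)); c,s=np.cos(p[2]),np.sin(p[2])
    return np.c_[p[0]+c*P[:,0]-s*P[:,1],p[1]+s*P[:,0]+c*P[:,1],P[:,2]]
def fit(f,obj,px,p0):
    r=least_squares(lambda p:(proj(f,tf(p,obj))-px).ravel(),p0,loss="soft_l1"); return r.x,(proj(f,tf(r.x,obj))-px)
E
python3 - <<'E'
from h import *
f=grab_frame("top"); s=340/796
cr=lambda L:np.array(L)*s+[140,100]-.3
mm=lambda L:np.array(L)/1000
obj=mm([(-55,240,6),(-55,76,6),(115,240,50),(0,240,50),(128,-65,45),(30,190,60),(-56,-106,32)])
px=cr([(282,386),(403,347),(235,253),(268,342),(468,178),(292,307),(546,306)])
p,r=fit(f,obj,px,[.4,.1,.25]); print("clamp",p.round(4),r.round(1).tolist())
b,rb=fit(f,mm([(39,59,83),(39,-59,83),(-39,-59,83),(-39,59,83)]),cr([(553,245),(643,220),(665,283),(572,306)]),[.42,-.1,.25])
print("box",b.round(4),rb.round(1).tolist())
c,sn=np.cos(p[2]),np.sin(p[2]);d=b[:2]-p[:2];print("box in clamp",c*d[0]+sn*d[1],-sn*d[0]+c*d[1],b[2]-p[2])
img=cv2.resize(f["pixels"][100:300,140:480],None,fx=2.35,fy=2.35,interpolation=cv2.INTER_CUBIC)
def poly(pts,P,col):
    q=(proj(f,tf(P,mm(pts)))-[140,100]+.5)*2.35
    cv2.polylines(img,[q.astype(int)],True,col,1)
poly([(-55,76,6),(-55,240,6),(125,240,6),(125,76,6)],p,(0,255,0))
poly([(0,168,50),(0,240,50),(115,240,50),(115,168,50)],p,(255,0,255))
poly([(93,-65,45),(128,-65,45),(128,165,45),(93,165,45)],p,(0,255,255))
poly([(31,85,84),(31,145,84),(-9,145,84),(-9,85,84)],p,(255,255,0))
poly([(-39,-75,32),(-39,59,32)],p,(255,0,0)); poly([(-39,-59,83),(39,-59,83),(39,59,83),(-39,59,83)],b,(0,0,255))
poly([(-39,-59,0),(39,-59,0),(39,59,0),(-39,59,0)],b,(0,255,0))
cv2.imwrite("pics/ov.png",img)
for z in (.15,.065):
  for q in ([16,115],[-4,115],[76,139],[0,-100],[0,-270]):
    P=tf(p,[[q[0]/1e3,q[1]/1e3,z]])[0]; print(q,z,P.round(3),np.hypot(*P[:2]).round(3),[ (y, ik(P.tolist(),[180,0,np.degrees(p[2])+y]) is not None) for y in (0,90,-90,180)])
E
```

```text
clamp [0.3983 0.0946 0.3069] [[-1.9, 1.0], [0.8, 0.8], [0.1, -0.3], [-3.4, 0.5], [1.0, -2.1], [0.3, -0.4], [0.1, -0.4]]
box [ 0.4221 -0.0902  0.2731] [[-0.6, -0.1], [1.1, -0.1], [0.3, -0.4], [-0.6, 0.8]]
box in clamp -0.03314713200257688 -0.18328574513304005 -0.033794828712962355
[16, 115] 0.15 [0.379 0.209 0.15 ] 0.433 [(0, True), (90, True), (-90, False), (180, True)]
[-4, 115] 0.15 [0.36  0.203 0.15 ] 0.413 [(0, True), (90, True), (-90, True), (180, True)]
[76, 139] 0.15 [0.429 0.25  0.15 ] 0.496 [(0, True), (90, True), (-90, False), (180, True)]
[0, -100] 0.15 [ 0.429 -0.001  0.15 ] 0.429 [(0, True), (90, True), (-90, True), (180, True)]
[0, -270] 0.15 [ 0.48  -0.163  0.15 ] 0.507 [(0, True), (90, True), (-90, True), (180, True)]
[16, 115] 0.065 [0.379 0.209 0.065] 0.433 [(0, True), (90, True), (-90, False), (180, True)]
[-4, 115] 0.065 [0.36  0.203 0.065] 0.413 [(0, True), (90, True), (-90, False), (180, True)]
[76, 139] 0.065 [0.429 0.25  0.065] 0.496 [(0, True), (90, True), (-90, True), (180, True)]
[0, -100] 0.065 [ 0.429 -0.001  0.065] 0.429 [(0, True), (90, True), (-90, False), (180, True)]
[0, -270] 0.065 [ 0.48  -0.163  0.065] 0.507 [(0, True), (90, True), (-90, True), (180, True)]
```

View pics/ov.png

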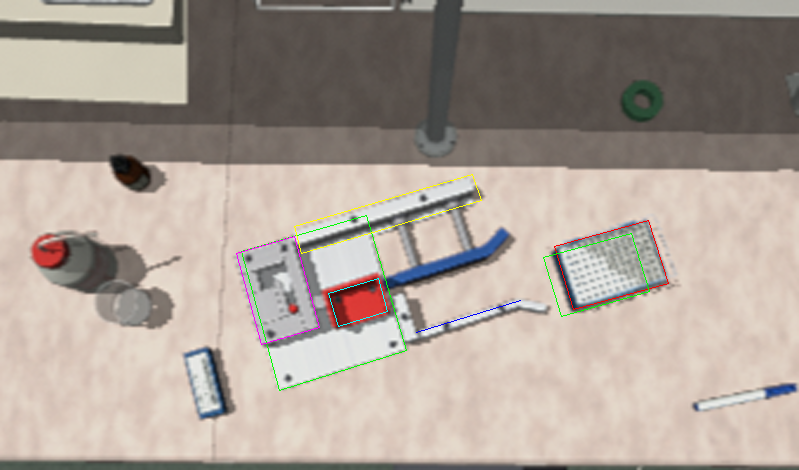

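The overlay agrees to within about 2 px. I'll refine it with a wrist view from above, taken on the way to the cup.

```bash
python3 - <<'E'
from h import *
p=[.3983,.0946,.3069]
move_pose([.40,-.10,.33],[180,0,17.6+90])
P=tf(p,[[.0,.05,.33]])[0]; move_pose(P.tolist(),[180,0,17.6+90]); grasp(10)
f=grab_frame("wrist"); print(f["world_from_camera"].round(3).tolist(),f["K"].tolist(),read_t(),read_joints())
cv2.imwrite("pics/w1.png",f["pixels"]); np.savez("w1.npz",pixels=f["pixels"],K=f["K"],world_from_camera=f["world_from_camera"])
f=grab_frame("top");cv2.imwrite("pics/t1.png",f["pixels"])
E
```

```text
[[0.953, -0.288, -0.092, 0.357], [0.303, 0.908, 0.291, 0.222], [-0.0, -0.305, 0.952, 0.479], [0.0, 0.0, 0.0, 1.0]] [[297.8602612845035, 0.0, 315.25138246437365], [0.0, 297.8602612845035, 202.43903622707214], [0.0, 0.0, 1.0]] 6.1833 [  9.2896255  -13.48241571 -27.25165302 104.3752732   -6.134015
  87.67127596   0.53215427]
```

View pics/w1.png

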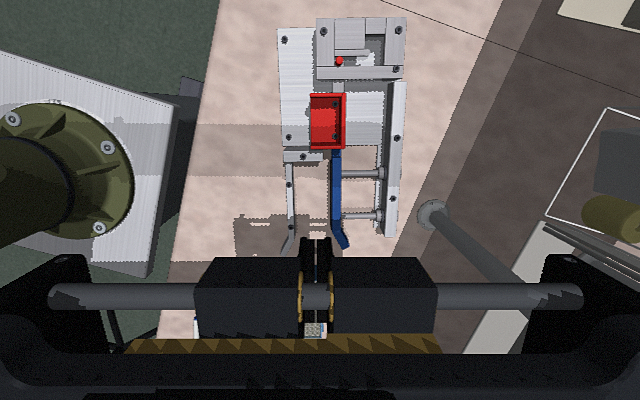

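The wrist view shows the latch plate corners at (317,17), (406,17), (404,79) and (317,79). The stud is at (339,61) and the base plate's left edge is at col 280. I'll refit on these points.

```bash
python3 - <<'E'
from h import *
f=dict(np.load("w1.npz")); mm=lambda L:np.array(L)/1000
obj=mm([(-55,240,6),(-55,76,6),(0,240,50),(115,240,50),(115,168,50),(0,168,50),(30,190,60),(128,-65,45),(93,-65,45)])
px=np.array([(279,28),(280,148),(317,17),(406,17),(404,79),(316,79),(339,60),(396,237),(384,236)],float)
p,r=fit(f,obj,px,[.4,.1,.3]); print(p.round(4),r.round(1).tolist())
p,r=fit(f,obj[2:7],px[2:7],[.4,.1,.3]); print(p.round(4),r.round(1).tolist())
x=f["pixels"].astype(int); m=((x[...,2]>120)&(x[...,1]<70)&(x[...,0]<70)).astype(np.uint8)
n,l,s,c=cv2.connectedComponentsWithStats(m); print([(s[i].tolist(),c[i].round(1).tolist()) for i in range(1,n) if s[i][4]>10])
img=cv2.resize(f["pixels"][0:260,230:440],None,fx=2.3,fy=2.3,interpolation=cv2.INTER_CUBIC)
def poly(pts,P,col):
    q=(proj(f,tf(P,mm(pts)))-[230,0]+.5)*2.3
    cv2.polylines(img,[q.astype(int)],True,col,1)
poly([(-55,76,6),(-55,240,6),(125,240,6),(125,76,6)],p,(0,255,0))
poly([(0,168,50),(0,240,50),(115,240,50),(115,168,50)],p,(255,0,255))
poly([(93,-65,45),(128,-65,45),(128,165,45),(93,165,45)],p,(0,255,255))
poly([(31,85,84),(31,145,84),(-9,145,84),(-9,85,84)],p,(255,255,0))
poly([(-39,-75,32),(-39,59,32)],p,(255,0,0));poly([(-49,59,55),(8,59,55)],p,(0,0,255))
poly([(20,-59,40),(20,62,40)],p,(0,0,255))
cv2.imwrite("pics/ov2.png",img)
E
```

```text
[0.3998 0.0961 0.316 ] [[-2.3, -0.8], [1.7, -2.6], [-1.0, 0.9], [1.2, 0.0], [-1.4, -0.4], [0.4, 0.4], [0.7, 0.0], [2.0, 0.0], [-8.0, 1.2]]
[0.3983 0.0962 0.3098] [[-0.9, 0.4], [1.3, 0.1], [-1.7, -0.2], [0.2, -0.0], [0.6, -0.3]]
[([336, 56, 7, 8, 45], [339.1, 59.5]), ([310, 93, 36, 56, 410], [333.7, 118.7]), ([310, 108, 26, 34, 793], [322.4, 124.6])]
```

View pics/ov2.png

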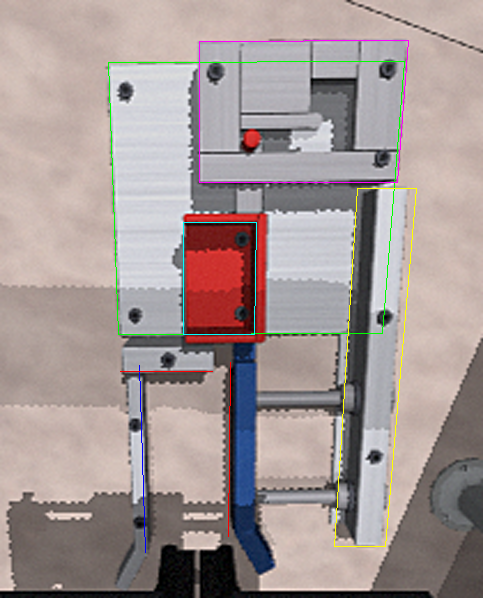

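```bash
cat >> h.py <<'E'
p=np.array([.399,.0962,.311]); YAW=np.degrees(p[2])+90; ROT=[180,0,YAW]
W=lambda x,y,z:tf(p,[[x/1e3,y/1e3,z/1e3]])[0].tolist()   # clamp mm -> world
def loc(P=None):
    d=np.array(read_tool_pos() if P is None else P)-[p[0],p[1],0]; c,s=np.cos(p[2]),np.sin(p[2]); return np.array([c*d[0]+s*d[1],-s*d[0]+c*d[1],d[2]])*1e3
def frc():
    F=np.array(read_ft_force()); c,s=np.cos(p[2]),np.sin(p[2]); return np.array([c*F[0]+s*F[1],-s*F[0]+c*F[1],F[2]])
def st(m): print(m,loc().round(1),frc().round(1),round(read_t(),2))
E
python3 - <<'E'
from h import *
move_pose(W(8,115,150),ROT); st("above")
print(move_l(W(8,115,62),ROT,v=.12,until_force=5)); st("down")
print(move_l(W(30,115,62),v=.04,until_force=3)); st("contact")
x0=loc()[0]
print(move_l(W(x0+50,115,62),v=.06,until_force=40)); st("pushed")
f=grab_frame("top");cv2.imwrite("pics/t2.png",f["pixels"])
E
```

```text
above [  9.1 114.7 151.2] [0.2 0.3 0.4] 7.03
False
down [  8.8 115.   62.8] [ 0.4  0.1 -0.6] 7.91
True
contact [ 19.3 114.9  61.9] [-1.4 -0.1  1.1] 8.3
False
pushed [ 65.  115.2  61.4] [-13.1   1.3  11.7] 9.29
```

```bash
python3 - <<'E'
from h import *
pause(.2); st("settled")
print(move_l(W(80,115,62),v=.03,until_force=10)); st("further")
E
```

```text
settled [ 64.9 115.2  61.4] [-13.6   0.2  10.8] 9.54
False
further [ 74.  115.4  61.3] [-17.2   0.3  15.6] 10.05
```

```bash
python3 - <<'E'
from h import *
move_l(W(76.5,115,62),v=.03); st("backed")
print(move_l(W(76.5,165,62),v=.05,until_force=8)); st("left")
f=grab_frame("top"); np.savez("t3.npz",pixels=f["pixels"],K=f["K"],world_from_camera=f["world_from_camera"])
E
```

```text
backed [ 71.3 115.3  61.3] [-14.6   0.2  13.4] 10.32
True
left [ 67.  142.   60.6] [-14.7  -1.2  17.1] 10.95
```

```bash
python3 - <<'E'
from h import *
move_l(W(77,142,65),v=.03); st("x again")
for y in (148,154,159,163):
    h=move_l(W(77,y,65),v=.05,until_force=15); st(y); 
    if h: break
f=grab_frame("top"); x=f["pixels"].astype(int)
m=((x[...,2]>120)&(x[...,1]<70)&(x[...,0]<70)).astype(np.uint8)
n,l,s,c=cv2.connectedComponentsWithStats(m); print([(s[i].tolist(),c[i].round(1).tolist()) for i in range(1,n) if s[i][4]>3])
cv2.imwrite("pics/t3.png",cv2.resize(f["pixels"][150:270,220:380],None,fx=4,fy=4,interpolation=cv2.INTER_CUBIC))
print(proj(f,[W(30,190,60),W(80,190,60),W(80,212,60),W(68,211,60)]).round(1).tolist())
E
```

```text
x again [ 69.1 141.2  61.7] [-14.8   1.1  -0.3] 11.43
148 [ 69.2 144.7  61.7] [-15.4  -6.2   1.3] 11.69
154 [ 69.3 149.4  61.6] [-14.6  -8.7   1.1] 11.96
159 [ 69.4 154.   61.6] [-14.6  -9.9   1.5] 12.21
163 [ 69.4 157.8  61.6] [-14.5  -9.9   1.5] 12.46
[([155, 203, 12, 11, 93], [160.9, 207.9])]
[[264.2, 230.5], [259.3, 213.6], [251.8, 215.9], [253.3, 219.8]]
```

View pics/t3.png

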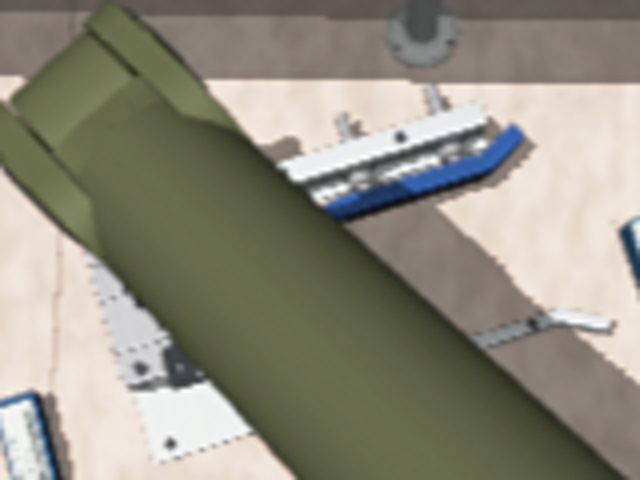

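Only the arm shows over the cup, so the picture doesn't settle it. The steady 10 N sideways force is sliding friction with the handle on its left stop. I'll ease back so the stud drops into the notch.

```bash
python3 - <<'E'
from h import *
for x in (66,60,54,48):
    move_l(W(x,160,65),v=.06); st(x)
move_l(W(44,142,65),v=.1); st("centre")
move_l(W(44,142,160),v=.2); st("up")
move_pose(W(0,-100,330),ROT); st("away")
f=grab_frame("top"); x=f["pixels"].astype(int)
m=((x[...,2]>120)&(x[...,1]<70)&(x[...,0]<70)).astype(np.uint8)
n,l,s,c=cv2.connectedComponentsWithStats(m); print([(s[i].tolist(),c[i].round(1).tolist()) for i in range(1,n) if s[i][4]>3])
cv2.imwrite("pics/t4.png",cv2.resize(f["pixels"][150:270,220:420],None,fx=4,fy=4,interpolation=cv2.INTER_CUBIC))
print(proj(f,[W(30,190,60),W(68,190,60),W(68,211,60)]).round(1).tolist())
for l,z in (("tip_box",.06),): print(boxes_of(l,f)[:1])
E
```

```text
66 [ 58.5 157.5  61.7] [-13.2  -3.6  -0.6] 12.85
60 [ 56.7 158.4  63.2] [-6.7 -2.6 -2.8] 13.1
54 [ 53.9 159.   64.9] [-1.1 -3.7 -1.8] 13.35
48 [ 49.  159.   65.5] [ 0.8 -5.7  0.2] 13.6
centre [ 44.6 142.7  65.4] [0.2 0.3 0.4] 13.93
up [ 43.6 142.3 159.3] [-0.1 -0.5  0.2] 14.56
away [  0.  -98.8 328.7] [ 0.5  1.3 -0.3] 15.71
[([155, 203, 12, 11, 93], [160.9, 207.9]), ([266, 207, 28, 23, 318], [280.9, 219.0]), ([252, 220, 3, 3, 6], [252.7, 221.2])]
[[264.2, 230.5], [260.5, 217.6], [253.3, 219.8]]
[{'location': [219.2, 380.0], 'conf': 0.59}]
```

View pics/t4.png

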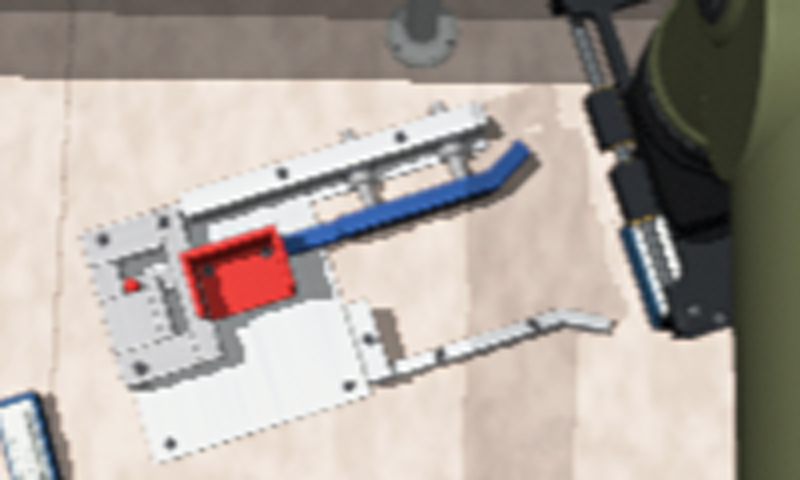

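The stud sits at (252.7,221.2) against the predicted notch at (253.3,219.8), so the jaw is latched open. The box is at about x -35, y -184 in the clamp frame and needs to move about 43 mm in +x first. I'll check the reach for that.

```bash
python3 - <<'E'
from h import *
for x in (-115,-105,-100,-95,-90,-80,-50):
    print(x,np.hypot(*W(x,-184,0)[:2]).round(3),[(y,[int(ik(W(x,-184,z),[180,0,YAW+y]) is not None) for z in (56,110,200)]) for y in (0,-90,-45,45,90,180,-135,135)])
E
```

```text
-115 0.364 [(0, [1, 1, 1]), (-90, [1, 1, 1]), (-45, [1, 1, 1]), (45, [1, 1, 1]), (90, [1, 1, 1]), (180, [1, 1, 1]), (-135, [1, 1, 1]), (135, [1, 0, 0])]
-105 0.372 [(0, [1, 1, 1]), (-90, [1, 1, 1]), (-45, [1, 1, 1]), (45, [1, 1, 1]), (90, [1, 1, 1]), (180, [1, 1, 1]), (-135, [1, 1, 1]), (135, [0, 0, 0])]
-100 0.376 [(0, [1, 1, 1]), (-90, [1, 1, 1]), (-45, [1, 1, 1]), (45, [1, 1, 1]), (90, [1, 1, 1]), (180, [1, 1, 1]), (-135, [1, 1, 1]), (135, [1, 0, 0])]
-95 0.381 [(0, [1, 1, 1]), (-90, [1, 1, 1]), (-45, [1, 1, 1]), (45, [1, 1, 1]), (90, [1, 1, 1]), (180, [1, 1, 1]), (-135, [1, 1, 1]), (135, [1, 0, 0])]
-90 0.385 [(0, [1, 1, 1]), (-90, [1, 1, 1]), (-45, [1, 1, 1]), (45, [1, 1, 1]), (90, [1, 1, 1]), (180, [1, 1, 1]), (-135, [1, 1, 1]), (135, [1, 1, 0])]
-80 0.393 [(0, [1, 1, 1]), (-90, [1, 1, 1]), (-45, [1, 1, 1]), (45, [1, 1, 1]), (90, [1, 1, 1]), (180, [1, 1, 1]), (-135, [1, 1, 1]), (135, [1, 1, 0])]
-50 0.418 [(0, [1, 1, 1]), (-90, [1, 1, 1]), (-45, [1, 1, 1]), (45, [1, 1, 1]), (90, [1, 1, 1]), (180, [1, 1, 1]), (-135, [1, 1, 1]), (135, [0, 1, 1])]
```

```bash
cat >> h.py <<'E'
R2=[180,0,YAW-90]
E
python3 - <<'E'
from h import *
open_gripper()
move_pose(W(-112,-184,160),R2); move_l(W(-112,-184,56),v=.2); st("down")
print(move_l(W(-82,-184,56),v=.08)); st("near")
move_l(W(-42,-184,56),v=.06); st("pushed"); pause(.2); st("set")
move_l(W(-62,-184,56),v=.12); move_l(W(-90,-184,160),v=.25); 
move_pose(W(-80,-330,180),ROT); grasp(10); st("parked")
f=grab_frame("top"); cv2.imwrite("pics/t5.png",cv2.resize(f["pixels"][150:280,250:450],None,fx=4,fy=4,interpolation=cv2.INTER_CUBIC))
E
```

```text
down [-110.9 -184.3   56.9] [ 0.2  0.2 -0.3] 19.12
False
near [ -81.8 -184.1   56.3] [-0.4 -0.5  0.9] 19.64
pushed [ -41.7 -183.9   56. ] [0.1 0.4 0.2] 20.46
set [ -42.1 -184.1   56.1] [-0.3 -0.  -1.1] 20.66
parked [ -80. -330.  180.] [ 0.5  0.3 -0.3] 24.59
```

View pics/t5.png

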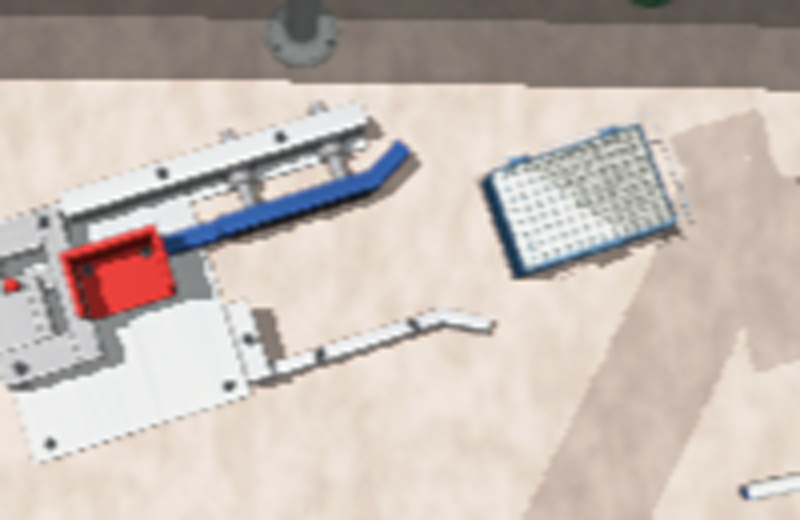

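The box is now in line with the bay, with lid corners near (487,177), (641,126), (676,219) and (522,275). I'll fit its pose and push it partway.

```bash
cat >> h.py <<'E'
def boxfit(f,px,p0):
    b,r=fit(f,np.array([(39,59,83),(39,-59,83),(-39,-59,83),(-39,59,83)])/1e3,px,p0)
    print("box",loc([b[0],b[1],0]).round(1),round(b[2]-p[2],3),np.abs(r).max().round(1)); return b
E
python3 - <<'E'
from h import *
f=grab_frame("top")
b=boxfit(f,np.array([(487,177),(641,126),(676,219),(522,275)])/4+[250-.4,150-.4],[.45,-.08,.3])
x,y=loc([b[0],b[1],0])[:2]
assert -2<x<18 and -195<y<-175
move_pose(W(x,-285,130),ROT); move_l(W(x,-285,54),v=.2); st("down")
print(move_l(W(x,y-59-12,54),v=.1)); st("near")
move_l(W(x,-150,54),v=.08); st("part")
f=grab_frame("top"); cv2.imwrite("pics/t6.png",cv2.resize(f["pixels"][150:280,250:450],None,fx=4,fy=4,interpolation=cv2.INTER_CUBIC))
E
```

```text
box [   3.  -184.5    0. ] 0.025 1.4
down [   2.9 -286.1   54.8] [0.4 0.3 0.9] 25.73
False
near [   3.4 -254.7   54.6] [ 0.7 -1.  -1.1] 26.18
part [   3.  -150.2   54. ] [ 0.6 -0.3 -0.1] 27.64
```

View pics/t6.png

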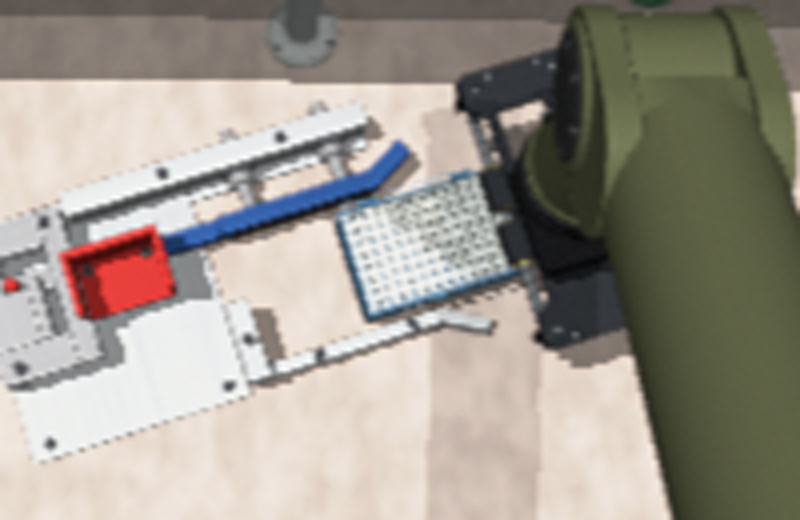

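The box is entering square between the jaw and the fence. I'll push it home to the stop.

```bash
python3 - <<'E'
from h import *
print(move_l(W(4,-85,54),v=.07,until_force=8)); st("a")
print(move_l(W(4,-58,54),v=.03,until_force=5)); st("home")
pause(.3); st("hold")
f=grab_frame("top"); cv2.imwrite("pics/t7.png",f["pixels"])
E
```

```text
False
a [  4.1 -85.1  54. ] [-0.2 -0.9 -0. ] 28.77
True
home [  4.2 -70.   54. ] [ 0.4 -0.9  0.1] 29.35
hold [  3.1 -70.2  53.3] [0.4 0.3 0.7] 29.65
```

```bash
python3 - <<'E'
from h import *
print(move_l(W(4,-62,54),v=.03,until_force=12)); st("press")
move_l(W(4,-95,54),v=.1); move_l(W(4,-110,150),v=.25); move_pose(W(0,-230,300),ROT); st("away")
f=grab_frame("top"); cv2.imwrite("pics/t8.png",cv2.resize(f["pixels"][150:280,230:430],None,fx=4,fy=4,interpolation=cv2.INTER_CUBIC))
E
```

```text
True
press [  3.9 -70.   53.9] [ 0.9 -2.3  1.2] 29.93
away [-2.000e-01 -2.282e+02  2.978e+02] [ 0.9  0.5 -1. ] 31.67
```

View pics/t8.png

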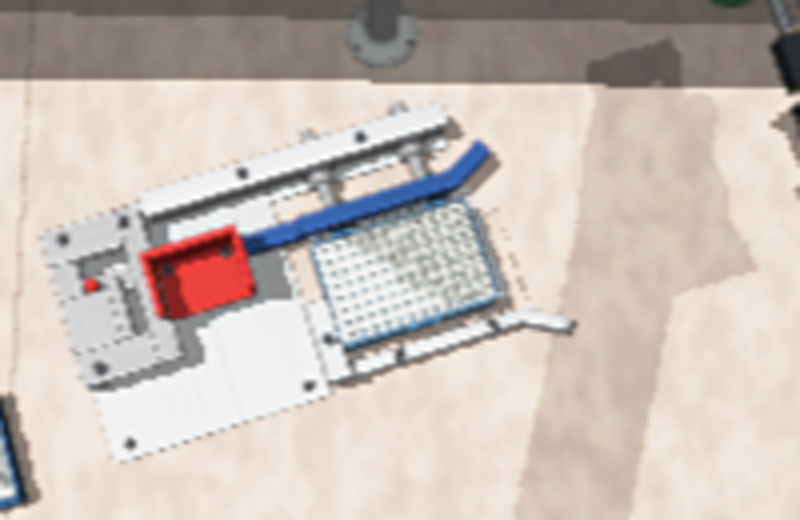

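The box is home against the stop, with a firm contact at -70, and the jaw is still latched. Now I'll free the cup.

```bash
python3 - <<'E'
from h import *
move_pose(W(42,136,160),ROT); move_l(W(42,136,66),v=.2,until_force=5); st("in")
move_l(W(58,136,66),v=.1)
move_l(W(77,136,66),v=.05,until_force=30); st("pushed")
x=77
if loc()[0]<70: x=79; move_l(W(x,136,66),v=.05); st("more")
for y in (125,115,106,100): move_l(W(x,y,66),v=.06); st(y)
for x in (66,56,46,36,24): move_l(W(x,104,66),v=.06); st(x)
move_l(W(16,112,66),v=.1);move_l(W(14,112,160),v=.2); move_pose(W(0,-230,300),ROT); st("away")
f=grab_frame("top"); cv2.imwrite("pics/t9.png",cv2.resize(f["pixels"][150:280,230:430],None,fx=4,fy=4,interpolation=cv2.INTER_CUBIC))
E
```

```text
in [ 42.7 136.   66.7] [0.4 0.4 0.5] 33.8
pushed [ 73.4 136.2  66.4] [-15.2  -0.2  13.6] 34.64
125 [ 73.3 125.   66.5] [-14.4   0.1  12.8] 34.98
115 [ 73.3 115.   66.5] [-15.4  -0.5  12.7] 35.29
106 [ 72.5 108.4  66. ] [-14.7   3.2   9.7] 35.59
100 [ 72.1 103.8  65.7] [-15.1   7.    7. ] 35.84
66 [ 61.5 104.4  65.6] [-12.9   0.1   6.7] 36.18
56 [ 52.1 104.1  65.7] [-12.8   1.2   5.5] 36.5
46 [ 42.7 104.   65.7] [-9.7 -0.   4. ] 36.82
36 [ 37.5 103.9  66.9] [ 0.2 -0.4  0.2] 37.13
24 [ 24.4 103.8  66.2] [ 0.  -0.8  0.3] 37.48
away [   0.5 -228.3  299.2] [1.1 0.6 0.2] 39.75
```

View pics/t9.png

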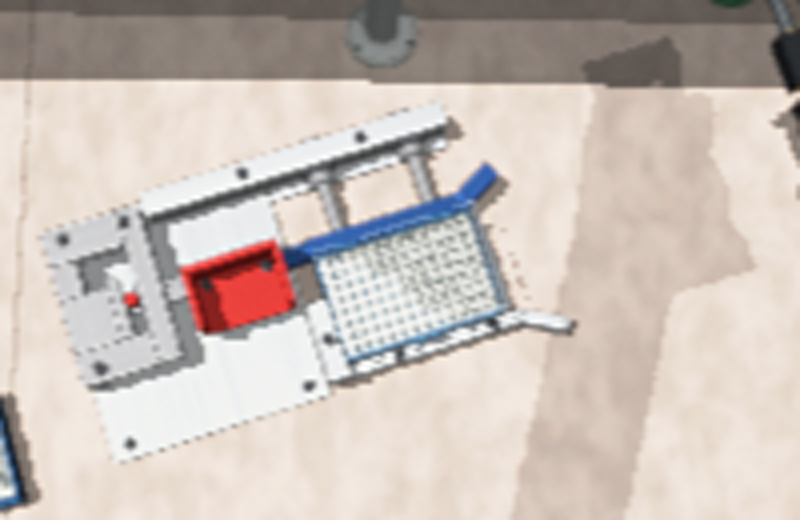

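The jaw is shut on the box and the box lies square along the fence and at the stop. The stud is back in the straight channel at (131,299).

```bash
python3 - <<'E'
from h import *
f=grab_frame("top")
b=boxfit(f,np.array([(316,254),(472,206),(507,304),(350,361)])/4+[230-.4,150-.4],[.4,.096,.3])
print(job_done())
E
```

```text
box [0.  0.2 0. ] 0.026 1.3
the job is handed in; nothing more can be done
None
```

The job is handed in. The tip box is home against the stop, and the released jaw clamps it against the fence. My last camera fit put it within 1 mm of its target position and 0.026 rad from square. It finished at about 40 s of the 72 s allowed, and the handover gave no verdict.

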